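# Turn the sample cassette end for end in the slide reader

## Robot

A 6-joint arm with a two-finger parallel gripper is mounted at the origin on a cart in front of the work surface, level with it; the furniture and walls round the work are solid. World frame = base frame: x ahead of the robot, y to its left, z up, the work surface at z = 0. Lengths are in m, angles in rad, forces in N, time in s.
With the tool pointing down it reaches from about 0.425 to 0.925 m from the base axis. Payload 12.5 kg.
Tool frame: the origin (TCP) lies at the centre of the arm's flange, where the gripper is bolted on; the fingertips stand ahead of it and the grasp point (between the pads) lies 155 mm ahead of it (bot.tip_reach is the z of the fingertips in the tool frame, in m); z points along the fingers, y is the direction in which the jaws open and shut (so a half turn about z gives the same grasp; the last joint's range is limited). The gripper opens to 85 mm and grips with 20 to 120 N. Pads are 22 mm wide; open, the fingers measure 114 mm over their backs; the gripper's body (76 mm by 85 mm) begins 54 mm behind the grasp point. The pads swing forward as they close: fully open they stand 13 mm farther back than shut.
Start: joints at [1.06, 0.491, 1.559, -0, 1.092, -0.106], TCP at [0.246, 0.574, 0.405] pointing down, gripper open.
Joint ranges: [-3.1, 3.1], [-0.84, 2.19], [0.05, 2.79], [-1.13, 4.28], [0.06, 2.93], [-2.69, 2.69]. Speed limits (rad/s): [2.22, 2.22, 2.79, 3.14, 3.14, 3.14].

## Interface

Orientations are given as [roll, pitch, yaw] about the fixed x, y, z axes, in that order (R = Rz(yaw) Ry(pitch) Rx(roll)).
In Python, from cell import bot, eyes, finder gives the robot as it stands. The module is installed in compiled form; this text tells all that it offers.
- The arm moves only by the shell command python3 -m jog 'ROWS'. ROWS is text: rows parted by semicolons, each of 7 numbers parted by spaces: the shift along the tool's x, y, z normalised to -1 to 1, where 1 is 400 mm, then the turn, a rotation vector about the tool's x, y, z normalised to -1 to 1, where 1 is 180 degrees, then the opening, from 0 (shut) to 1 (fully open). A call has exactly 5 rows; each row is the pose to reach, as a shift and turn from the pose commanded when the call began, along the tool's axes at that moment, turning the shorter way round; what a row does not reach only later rows make up. A row lasts 1/10 s, in which the tool goes at most 50 mm and 8.59 degrees, less where a joint would pass 70% of its speed; a pose out of reach is approached as far as the arm can. A call with a number of a shift or a turn outside -1 to 1 is refused whole. A call with a gripper value outside its range is refused whole. The fingers move at their own pace and stop on an object; the grip force is fixed at half the most. Time passes only in rows, so rows that repeat a pose let the fingers close, or fill a call up. It gives the time, the measured TCP pose, the force and the opening at its end, in the units of the state.
- bot.state(): the state, without advancing time (a new reading comes with each control period).
- eyes.get_image(name): name is "side" or "top" or "wrist"; returns (picture, depth): 420x560x3 uint8, red, green, blue; 420x560 float32, m along the optical axis (not along the pixel's ray), 0 where there is no reading.
- eyes.calibration(name): a dict with "mtx" (3x3 intrinsics, pixels), "rvec" (rotation vector, rad) and "tvec" (3), from world to camera coordinates, as OpenCV has them. Camera axes: x right, y down, z forward; pixel columns grow to the right and rows downward; lengths in m; the calibration is good to about 2 mm. A picture is of the moment at which its call begins: read the wrist's pose just before it. calibration takes no time and is no camera call; for the wrist camera it gives the pose at the moment of the call.
- bot.sign_off(): hands the job in, once; it reports no verdict.
Trained networks look in the newest picture that a camera, given by its name, has taken for a name from the list of things; names that differ only in an ending like _2 or _b are one class to them, and where a whole thing is asked for, a point or a joint stands for the part that bears it (a point fixed in the world has none). Each returns a list of dicts, best first, with "score" (0 to 1); they miss things now and then, are a little off and sometimes report something else, mostly with a low value. They report only what shows in the picture. A call takes as long as a camera call.
- finder.find_in(thing, camera): "box" ([left, top, right, bottom] in pixels, round what is visible of it).
The state is a dict: "time_s": time; "q": joint angles; "qvel": joint speeds; "effort": joint torques, N m; "tcp_pos": TCP position; "eef_rot": TCP orientation; "force": force on the tool from outside, world axes, zero at the start; "moment": the same for the moment, N m; "finger_gap": finger opening in m.
Only numpy, scipy, OpenCV 4.12 (cv2) and the standard library are available. Lean on these libraries where they do the work, as an engineer would, in place of code of your own. Each camera call takes 0.05 s, during which the arm holds its last target. There are 200 camera calls.

## Task

The sample cassette sits in the slide reader with its black end in the slot. Draw it right out, turn it end for end, and slide it back in with its orange end in the slot, pushed fully home against the stop, lying flat with its grip upward; then let go. Leave the other things on the worktop where they stand.

Things in the scene. Friction and masses are not known exactly. Their poses are not given: they have to be found in the camera images.
- reader: Flat white slide reader, fixed; dark steel loading tray in front. Origin on the worktop under the middle of the slot's mouth; +x points into the slot, z up. Tray: x -170 to 0 mm, 96 wide, top 6 mm above the worktop. Housing behind the slot: x 42 to 100 mm, 126 wide, 40 high. To its left stands a tall grey coater (world x 0.38 to 0.72 m, y over 0.45 m, 0.47 m high): keep clear.
- slot_mouth (a point): Middle of the slot's mouth at tray height (6 mm above the worktop), axes as the reader's, +x into the slot. Slot: 66 mm wide, 42 mm deep to its end wall (the stop), floor level with the tray, roof 16 mm over the floor and 6 mm thick. Two guides 12 mm high stand on the tray over the 42 mm before the mouth, flaring to about 88 mm apart.
- cassette: Loose white plate 180 x 62 x 11 mm, 0.2 kg, with a black cap at one end, an orange cap at the other and a square grey grip post in its middle. Origin under its centre; +x along it toward the black end, z up. It slides freely on the tray. At the start its black end is in the slot, up to 8 mm short of the stop.
- grip (a point): Centre of the cassette's ribbed grey grip post, 28 mm above the cassette's underside, axes as the cassette's. Post: 24 x 24 mm with its faces along and across the cassette, top 46 mm above the underside (35 mm above the plate). With the cassette fully home the post's centre is 48 mm in front of the mouth, leaving 36 mm between post and roof edge.
- black_end (a point): Middle of the cassette's black end face, 90 mm from the cassette's middle, 5.5 mm above its underside. Axes as the cassette's.
- orange_end (a point): Middle of the cassette's orange end face, 90 mm from the cassette's middle, 5.5 mm above its underside. Axes as the cassette's.
- beaker: Bystander: small clear beaker, 43 mm across, 56 mm high, loose; origin under its centre.
- vial: Bystander: small vial with black cap, 28 mm across, 56 mm high, loose; origin under its centre.
- screwdriver: Bystander: red-handled screwdriver lying down, 173 mm long, 26 mm high, loose; origin under its middle.
- slide_box: Bystander: blue plastic box, 88 x 92 x 34 mm, loose; origin under its centre.

How it is judged:
By the outcome, as a careful person would: the job done as asked, in the order asked, and still so for the second after the job is handed in, with the robot touching nothing.
It also fails if it takes over 70 s, if anything falls off the work surface, if the arm or the gripper's body presses on something with over 40 N, if the wrist force passes 120 N, or if a joint passes its speed limit or range.

## Working session

There is one attempt and no reset: what is moved stays moved. The work goes in short steps, Python scripts to look and compute and a shell command to move; the robot and the scene stay as the last step left them, time stands still between calls to the robot, and variables do not carry over. Pictures are saved under pics/ and viewed, about 8 in all and at most 12, crops included, and the job is handed in when it is done.

```bash
mkdir -p pics; cat > h.py <<'E'
import numpy as np, cv2
from scipy.spatial.transform import Rotation as R
from cell import bot, eyes, finder
def cal(n):
    c=eyes.calibration(n); return np.array(c["mtx"]),cv2.Rodrigues(np.array(c["rvec"]))[0],np.array(c["tvec"]).ravel()
def cloud(depth,c):
    K,Rm,t=c; v,u=np.mgrid[:depth.shape[0],:depth.shape[1]]
    p=np.stack([(u-K[0,2])/K[0,0]*depth,(v-K[1,2])/K[1,1]*depth,depth],-1)
    return (p-t)@Rm
def shot(n,f=None):
    c=cal(n); im,d=eyes.get_image(n)
    if f: cv2.imwrite("pics/"+f,im[...,::-1])
    return im,d,cloud(d,c),c
def goal(p,rpy):
    "rows numbers from current pose to TCP pose p, rpy"
    s=bot.state(); R0=R.from_euler('xyz',s["eef_rot"]) 
    d=R0.inv().apply(np.array(p)-s["tcp_pos"])/0.4
    w=(R0.inv()*R.from_euler('xyz',rpy)).as_rotvec()/np.pi
    print(np.round(d,4),np.round(w,4))
E
python3 - <<'E'
from h import *
s=bot.state();print(s, bot.tip_reach)
for n in["top","side","wrist"]:
    im,d,P,c=shot(n,n+"0.png")
    print(n,c[2]@-c[1])
    for t in["cassette","grip","reader","black_end","orange_end","beaker","vial","screwdriver","slide_box"]:
        for r in finder.find_in(t,n)[:1]:
            b=np.array(r["box"]);u,v=((b[:2]+b[2:])/2).astype(int);print(t,round(r["score"],2),b.round(),P[v,u].round(3))
E
python3 -c "
import cv2,numpy as np
a=[cv2.imread('pics/%s0.png'%n) for n in('top','side')]
cv2.imwrite('pics/a.png',cv2.resize(np.hstack(a),(800,300)))"
```

```text
{'time_s': 0.0, 'q': array([ 1.06041728e+00,  4.91544457e-01,  1.55947904e+00, -1.83475503e-05,
        1.09169654e+00, -1.05564885e-01]), 'qvel': array([ 1.03385396e-03, -2.67822016e-05, -2.82669943e-04, -1.68178312e-03,
       -9.32356491e-05,  3.20433939e-03]), 'effort': array([-2.18231013e-03, -6.18469548e+01, -2.61589962e+01, -1.78775763e-04,
        4.13697824e-03,  4.31331625e-05]), 'tcp_pos': array([0.24609297, 0.57446221, 0.40412682]), 'eef_rot': array([-3.14046983e+00, -1.02609574e-04,  2.73678690e+00]), 'force': array([-0.22338444,  0.26044497, -0.54721585]), 'moment': array([-0.06509534, -0.03306266, -0.02445198]), 'finger_gap': 0.08517204077266562} 0.1734
top [0.39403862 0.00538829 1.00326084]
cassette 0.61 [171. 192. 222. 256.] [0.501 0.224 0.019]
grip 0.65 [168. 185. 220. 256.] [0.508 0.229 0.017]
reader 0.87 [143. 143. 232. 271.] [0.531 0.235 0.055]
black_end 0.78 [170. 190. 222. 256.] [0.503 0.226 0.019]
orange_end 0.86 [170. 187. 222. 258.] [0.503 0.226 0.019]
beaker 0.85 [347. 168. 369. 196.] [ 0.584 -0.129  0.005]
vial 0.55 [327. 219. 340. 229.] [ 0.487 -0.069  0.058]
screwdriver 0.64 [337. 266. 422. 284.] [ 0.38  -0.168  0.002]
slide_box 0.76 [396. 148. 444. 192.] [ 0.6   -0.258  0.034]
side [ 0.37938053 -0.81082359  0.61687159]
cassette 0.67 [232. 170. 299. 200.] [0.504 0.221 0.021]
grip 0.64 [239. 168. 295. 203.] [0.509 0.223 0.019]
reader 0.91 [223. 156. 338. 210.] [0.543 0.225 0.021]
black_end 0.67 [224. 156. 330. 209.] [0.536 0.228 0.023]
orange_end 0.56 [235. 166. 297. 202.] [0.507 0.226 0.02 ]
beaker 0.78 [318. 249. 338. 283.] [ 0.576 -0.146  0.045]
vial 0.54 [275. 240. 285. 268.] [ 0.493 -0.082  0.034]
screwdriver 0.89 [216. 265. 238. 336.] [ 0.38  -0.163  0.002]
slide_box 0.76 [327. 290. 394. 345.] [ 0.602 -0.277  0.037]
wrist [0.17604187 0.6044483  0.37289165]
```

View pics/top0.png

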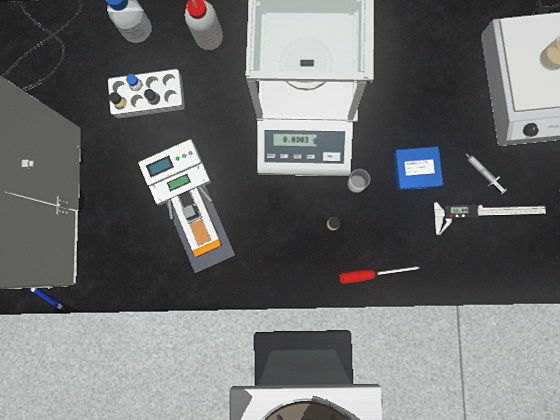

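The top view shows the reader at (175,170) and its tray running down-right. The cassette's orange cap is outward at about (207,250), and the grip is near (190,212). The bystanders are well to the right and the coater is at the far left. Next I'll fit the geometry.

```bash
python3 - <<'E'
from h import *
for n in["top","side"]:
    im,d,P,c=shot(n)
    near=(d>0)&(np.hypot(P[...,0]-.52,P[...,1]-.235)<.2)&(P[...,1]<.36)
    hsv=cv2.cvtColor(im,cv2.COLOR_RGB2HSV)
    for nm,m in[("housing",near&(P[...,2]>.034)&(P[...,2]<.047)&(hsv[...,1]<60)&(hsv[...,2]>120)),("orange",near&(hsv[...,0]<20)&(hsv[...,1]>150)&(P[...,2]>.011)),("plate",near&(P[...,2]>.012)&(P[...,2]<.022)),("post",near&(P[...,2]>.048)&(P[...,2]<.06))]:
        q=P[m]; 
        if len(q)<4: continue
        r=cv2.minAreaRect((q[:,:2]*1000).astype(np.float32)); print(n,nm,len(q),np.round(r[0]),np.round(r[1]),round(r[2],1),"medz",np.median(q[:,2]).round(4))
E
```

```text
top housing 1284 [619. 203.] [163. 250.] 27.8 medz 0.04
top orange 429 [472. 213.] [70. 60.] 22.5 medz 0.0177
top plate 1811 [549. 201.] [184. 233.] 60.0 medz 0.0175
top post 195 [578. 161.] [ 37. 211.] 34.2 medz 0.0515
side housing 519 [641. 202.] [ 91. 284.] 4.2 medz 0.0415
side orange 194 [474. 214.] [72. 65.] 23.3 medz 0.0189
side plate 880 [549. 197.] [193. 234.] 61.5 medz 0.0185
side post 88 [577. 160.] [ 33. 209.] 35.0 medz 0.0522
```

```bash
python3 - <<'E'
from h import *
goal([.27,.37,.38],[np.pi,0,2.737])
E
```

```text
[-0.2562 -0.4464  0.0618] [ 0.     -0.     -0.0001]
```

```bash
python3 -m jog '-0.06 -0.10 0.012 0 0 0 1; -0.11 -0.19 0.02 0 0 0 1; -0.16 -0.28 0.04 0 0 0 1; -0.21 -0.37 0.05 0 0 0 1; -0.256 -0.446 0.06 0 0 0 1'; python3 - <<'E'
from h import *
goal([.505,.226,.36],[np.pi,0,np.pi+.4])
E
```

```text
time_s: 2.1
tcp_pos: [0.2697, 0.3684, 0.3806]
eef_rot: [3.142, 0.0, 2.737]
force: [1.0, 0.2, -0.7]
finger_gap: 0.0857
[-0.6809 -0.0956  0.0516] [ 0.      0.     -0.2561]
```

```bash
python3 -m jog '-0.12 -0.02 0.01 0 0 -0.045 1; -0.24 -0.04 0.02 0 0 -0.09 1; -0.36 -0.06 0.03 0 0 -0.135 1; -0.48 -0.08 0.04 0 0 -0.18 1; -0.6 -0.085 0.05 0 0 -0.225 1'; python3 - <<'E'
from h import *
goal([.505,.226,.36],[np.pi,0,np.pi+.4])
E
```

```text
time_s: 2.6
tcp_pos: [0.4639, 0.2507, 0.3622]
eef_rot: [3.141, 0.0, -2.864]
force: [-0.2, 1.0, -0.9]
finger_gap: 0.0855
[-0.0819 -0.0876  0.0056] [ 0.      0.0001 -0.039 ]
```

```bash
python3 -m jog '-0.05 -0.05 0 0 0 -0.02 1; -0.082 -0.088 0.005 0 0 -0.039 1; -0.082 -0.088 0.005 0 0 -0.039 1; -0.082 -0.088 0.005 0 0 -0.039 1; -0.082 -0.088 0.005 0 0 -0.039 1'; python3 - <<'E'
from h import *
im,d,P,c=shot("wrist","w1.png")
hsv=cv2.cvtColor(im,cv2.COLOR_RGB2HSV)
print(bot.state()["tcp_pos"],c[2]@-c[1])
for t in["cassette","grip","orange_end","reader"]:
    for r in finder.find_in(t,"wrist")[:1]: print(t,r["score"],np.round(r["box"]))
for lo,hi in[(.012,.022),(.03,.047),(.047,.06)]:
    m=(P[...,2]>lo)&(P[...,2]<hi)&(d>0)
    n,l,st,ce=cv2.connectedComponentsWithStats(m.astype(np.uint8))
    for i in range(1,n):
        if st[i,4]>300:
            q=P[l==i]; r=cv2.minAreaRect((q[:,:2]*1000).astype(np.float32)); print(lo,st[i],np.round(r[0],1),np.round(r[1],1),round(r[2],1),np.median(q[:,2]).round(4))
E
```

```text
time_s: 3.1
tcp_pos: [0.5029, 0.2275, 0.3602]
eef_rot: [3.141, -0.0, -2.748]
force: [-0.3, 0.7, 0.6]
finger_gap: 0.0857
[0.50291671 0.22764948 0.36031028] [0.43254596 0.19790462 0.32839161]
cassette 0.76 [245. 104. 320. 265.]
grip 0.66 [243. 106. 319. 265.]
orange_end 0.85 [244. 100. 319. 265.]
reader 0.76 [211.  62. 350. 370.]
0.012 [  243   103    76   161 10359] [506.9 227.9] [142.8  62.1] 22.7 0.0161
0.012 [  0 191  95 165 794] [661.6  75.6] [170.3  74.6] 27.2 0.0183
0.012 [211 216  34  48 478] [569.  203.4] [44.1 29.9] 16.7 0.0158
0.012 [316 216  33  48 479] [532.4 289.4] [43.2 29.3] 22.4 0.0158
0.012 [495 260  65  92 716] [524.3 491.1] [ 11. 107.] 88.8 0.0187
0.03 [   0  201   87  157 3936] [658.   77.9] [154.3  65. ] 25.7 0.0405
0.03 [528 277  32  58 749] [508.7 486.8] [51.4  3.6] 0.6 0.0379
0.03 [ 211  308  139   59 7711] [633.8 280.2] [ 59.1 126.2] 23.5 0.0389
0.03 [507 326  32  31 476] [553.  486.6] [ 4.2 31.9] 87.3 0.0378
0.047 [266 206  30  30 861] [523.2 234.8] [23.4 23.2] 22.4 0.0507
0.047 [   0  239   67  116 3687] [674.   57.9] [57.  98.4] 87.9 0.0529
0.047 [539 308  21  35 354] [519.3 486.6] [29.3  3.8] 1.9 0.0525
```

View pics/w1.png

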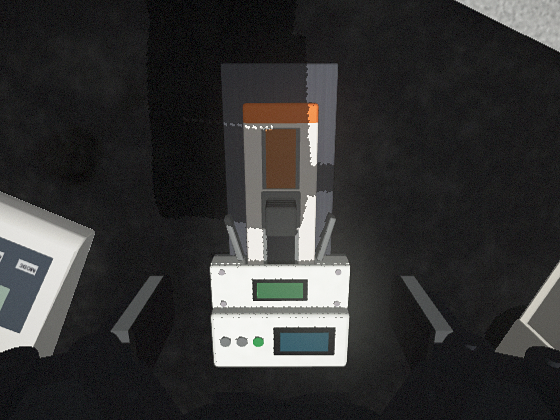

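The wrist view shows the post at (281,218), the orange cap at (281,113), the guides either side at (237,240) and (326,240), and the mouth edge at row 262. The fit gives the post at (523.2, 234.8) mm with yaw about 22.5°. I'll descend and grip it.

```bash
python3 - <<'E'
from h import *
goal([.5232,.2348,.196],[np.pi,0,np.pi+np.radians(22.6)])
E
```

```text
[-0.0528 -0.0022  0.4108] [0.     0.0001 0.0002]
```

```bash
python3 -m jog '-0.053 -0.002 0.08 0 0 0 1; -0.053 -0.002 0.18 0 0 0 1; -0.053 -0.002 0.28 0 0 0 1; -0.053 -0.002 0.36 0 0 0 1; -0.053 -0.002 0.411 0 0 0 1' && python3 -m jog '0 0 0 0 0 0 0.6; 0 0 0 0 0 0 0; 0 0 0 0 0 0 0; 0 0 0 0 0 0 0; 0 0 0 0 0 0 0'; python3 -m jog '0 0 0 0 0 0 0; 0 0 0 0 0 0 0; 0 0 0 0 0 0 0; 0 0 0 0 0 0 0; 0 0 0 0 0 0 0'
```

```text
time_s: 3.85
tcp_pos: [0.5231, 0.2345, 0.1934]
eef_rot: [3.141, -0.002, -2.747]
force: [-0.0, 0.1, 0.6]
finger_gap: 0.0854
time_s: 4.35
tcp_pos: [0.5238, 0.2345, 0.1972]
eef_rot: [-3.141, 0.002, -2.747]
force: [-1.1, -0.2, 6.9]
finger_gap: 0.0229
time_s: 4.85
tcp_pos: [0.5239, 0.2345, 0.1971]
eef_rot: [-3.141, 0.002, -2.747]
force: [-2.0, 0.3, 7.2]
finger_gap: 0.023
```

```bash
python3 -m jog '0.03 0 0 0 0 0 0; 0.07 0 0 0 0 0 0; 0.12 0 0 0 0 0 0; 0.16 0 0 0 0 0 0; 0.19 0 0 0 0 0 0'
```

```text
time_s: 5.35
tcp_pos: [0.4535, 0.2052, 0.1972]
eef_rot: [-3.141, 0.005, -2.747]
force: [3.8, 2.0, 6.2]
finger_gap: 0.0231
```

```bash
python3 -m jog '0 0 -0.01 0 0 0 0; 0 0 -0.06 0 0 0 0; 0 0 -0.12 0 0 0 0; 0 0 -0.18 0 0 0 0; 0 0 -0.22 0 0 0 0'; python3 - <<'E'
from h import *
im,d,P,c=shot("wrist","w2.png")
for lo,hi in[(.023,.033),(.034,.047)]:
    m=(P[...,2]>lo)&(P[...,2]<hi)&(d>0)
    n,l,st,ce=cv2.connectedComponentsWithStats(m.astype(np.uint8))
    for i in range(1,n):
        if st[i,4]>300:
            q=P[l==i]; r=cv2.minAreaRect((q[:,:2]*1000).astype(np.float32)); print(lo,st[i],np.round(r[0],1),np.round(r[1],1),round(r[2],1),np.median(q[:,2]).round(4))
E
```

```text
time_s: 5.85
tcp_pos: [0.4539, 0.2054, 0.2857]
eef_rot: [-3.141, 0.002, -2.747]
force: [0.5, 0.7, -1.2]
finger_gap: 0.0228
0.023 [  0 318  55  74 917] [620.5  80.7] [63.1 30.7] 35.4 0.0283
0.034 [   0  335   44   64 1844] [626.8  73.1] [30.8 42.5] 87.3 0.0412
```

View pics/w2.png

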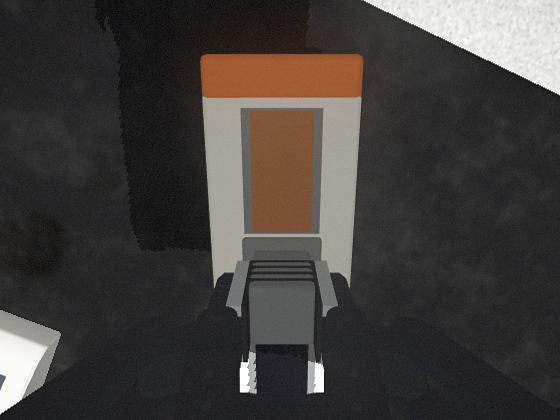

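The cassette is held clear with the orange cap toward the robot at (281,75) and the jaws on the post at (283,310). I'll turn it half way round in the air.

```bash
for i in 1 ; do python3 -m jog '0 0 0 0 0 0.03 0; 0 0 0 0 0 0.07 0; 0 0 0 0 0 0.115 0; 0 0 0 0 0 0.16 0; 0 0 0 0 0 0.2 0'; done; python3 -m jog '0 0 0 0 0 0.04 0; 0 0 0 0 0 0.08 0; 0 0 0 0 0 0.12 0; 0 0 0 0 0 0.16 0; 0 0 0 0 0 0.2 0'; python3 -m jog '0 0 0 0 0 0.04 0; 0 0 0 0 0 0.08 0; 0 0 0 0 0 0.12 0; 0 0 0 0 0 0.16 0; 0 0 0 0 0 0.2 0'
```

```text
time_s: 6.4
tcp_pos: [0.4537, 0.2053, 0.2835]
eef_rot: [-3.141, -0.0, 2.902]
force: [-0.0, -0.2, -2.2]
finger_gap: 0.0232
time_s: 6.9
tcp_pos: [0.4537, 0.2053, 0.2835]
eef_rot: [-3.141, -0.0, 2.274]
force: [-0.2, -0.6, -2.8]
finger_gap: 0.0229
time_s: 7.4
tcp_pos: [0.4537, 0.2053, 0.2835]
eef_rot: [-3.141, -0.0, 1.646]
force: [-0.1, 1.5, -2.4]
finger_gap: 0.023
```

```bash
python3 -m jog '0 0 0 0 0 0.04 0; 0 0 0 0 0 0.08 0; 0 0 0 0 0 0.12 0; 0 0 0 0 0 0.16 0; 0 0 0 0 0 0.2 0'; python3 -m jog '0 0 0 0 0 0.04 0; 0 0 0 0 0 0.08 0; 0 0 0 0 0 0.12 0; 0 0 0 0 0 0.16 0; 0 0 0 0 0 0.2 0'; python3 - <<'E'
from h import *
goal([.45,.205,.29],[np.pi,0,np.radians(22.6)])
im,d,P,c=shot("wrist","w3.png")
np.savez("w3.npz",im=im,d=d,P=P)
m=(P[...,2]>.034)&(P[...,2]<.047)&(d>0)
n,l,st,ce=cv2.connectedComponentsWithStats(m.astype(np.uint8))
for i in range(1,n):
    if st[i,4]>300:
        q=P[l==i]; r=cv2.minAreaRect((q[:,:2]*1000).astype(np.float32)); print(st[i],np.round(r[0],1),np.round(r[1],1),round(r[2],1),np.median(q[:,2]).round(4))
E
```

```text
time_s: 7.9
tcp_pos: [0.4537, 0.2053, 0.2835]
eef_rot: [-3.141, 0.0, 1.018]
force: [0.2, -1.1, -1.8]
finger_gap: 0.0233
time_s: 8.4
tcp_pos: [0.4537, 0.2053, 0.2835]
eef_rot: [-3.141, 0.0, 0.389]
force: [-0.2, 0.6, -2.1]
finger_gap: 0.0228
[-0.0088 -0.0027 -0.0163] [-0.      0.0001 -0.0016]
```

View pics/w3.png

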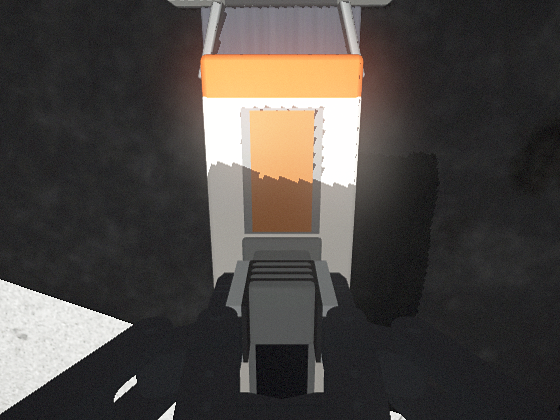

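The view shows the orange cap leading at (281,75), the guides at (213,25) and (348,25), and the roof edge at row 3. It looks centred. I'll back off 50 mm for a better look at the mouth.

```bash
python3 -m jog '-0.05 0 0 0 0 0 0; -0.1 0 0 0 0 0 0; -0.125 0 0 0 0 0 0; -0.125 0 0 0 0 0 0; -0.125 0 0 0 0 0 0'; python3 - <<'E'
from h import *
im,d,P,c=shot("wrist","w4.png")
hsv=cv2.cvtColor(im,cv2.COLOR_RGB2HSV)
s=bot.state();print(s["tcp_pos"],s["eef_rot"])
def rect(m,nm,k=200):
    n,l,st,ce=cv2.connectedComponentsWithStats(m.astype(np.uint8))
    for i in range(1,n):
        if st[i,4]>k:
            q=P[l==i]; r=cv2.minAreaRect((q[:,:2]*1000).astype(np.float32)); print(nm,st[i],np.round(r[0],1),np.round(r[1],1),round(r[2],1),np.median(q[:,2]).round(4))
ok=d>0
for a,b,nm in[(.013,.0225,"guide"),(.023,.033,"roof"),(.034,.047,"housing"),(.08,.12,"plate")]: rect(ok&(P[...,2]>a)&(P[...,2]<b),nm)
m=ok&(hsv[...,0]<22)&(hsv[...,1]>150)&(P[...,2]>.06)
rect(m,"orange")
m=ok&(P[...,2]>.06)&(np.arange(420)[:,None]<230)
q=P[m];q=q[np.abs(q[:,2]-np.median(q[:,2]))<.006];A=np.c_[q[:,:2]-q[:,:2].mean(0),np.ones(len(q))];f=np.linalg.lstsq(A,q[:,2],rcond=None)[0]
a=np.radians(22.6);print("plane slope along/across",f[0]*np.cos(a)+f[1]*np.sin(a),-f[0]*np.sin(a)+f[1]*np.cos(a),f[2])
E
```

```text
time_s: 8.95
tcp_pos: [0.4081, 0.1862, 0.2839]
eef_rot: [3.142, -0.001, 0.395]
force: [0.5, -0.0, -2.7]
finger_gap: 0.0228
[0.40815714 0.18628237 0.28379871] [ 3.14152117e+00 -1.19442583e-03  3.94938562e-01]
plate [  200    54   164   234 32588] [446.8 201.9] [97.9 62.4] 22.7 0.1031
plate [ 240  343   84   56 3912] [360.1 165.6] [33.4 41.2] 22.0 0.1031
orange [ 200   54  164   43 1401] [484.8 218. ] [15.3 62.1] 22.6 0.1025
plane slope along/across -0.0047458286151613165 -2.5518528665328293e-05 0.10303223167483654
```

View pics/w4.png

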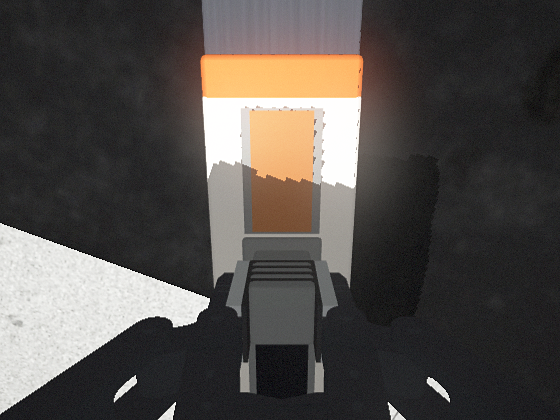

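The guides are out of view here, but the held plate measures level with yaw 22.7°. I'll get the guides from the stored previous cloud.

```bash
python3 - <<'E'
from h import *
z=np.load("w3.npz");P=z["P"];d=z["d"];a=np.radians(22.7);u=np.array([np.cos(a),np.sin(a)]);n=np.array([-u[1],u[0]])
H=np.array([.6338,.2802])
L=(P[...,:2]-H)@n*1000; X=(P[...,:2]-H)@u*1000+71
ok=d>0
g=ok&(P[...,2]>.0135)&(P[...,2]<.0215)&(np.abs(L)<60)
r=ok&(P[...,2]>.0235)&(P[...,2]<.032)&(np.abs(L)<90)
for s in(-1,1):
    for x0 in range(-44,4,8):
        k=g&(L*s>0)&(X>x0)&(X<x0+8)
        if k.sum()>3: print(s,x0,k.sum(),"inner",np.round(s*np.percentile((L*s)[k],3),1),"mid",np.round(np.median(L[k]),1))
if r.sum(): print("roof",r.sum(),"x min",np.percentile(X[r],[1,5]),"L",L[r].min(),L[r].max())
t=ok&(P[...,2]>.002)&(P[...,2]<.009)&(np.abs(L)<60);print("tray L",np.percentile(L[t],[.5,99.5]),t.sum())
goal([.4081,.1862,.1995],[np.pi,0,np.radians(22.7)])
E
```

```text
-1 -44 11 inner -48.8 mid -49.4
-1 -36 4 inner -48.9 mid -49.0
-1 -28 133 inner -39.7 mid -42.8
-1 -20 164 inner -37.6 mid -40.8
-1 -12 174 inner -35.4 mid -38.7
-1 -4 195 inner -33.9 mid -38.4
1 -44 15 inner 47.8 mid 48.4
1 -36 12 inner 47.5 mid 47.9
1 -28 121 inner 39.0 mid 42.0
1 -20 166 inner 37.0 mid 40.1
1 -12 173 inner 34.8 mid 37.9
1 -4 256 inner 33.3 mid 38.6
tray L [-51.78998165  51.3376062 ] 7196
[-5.000e-04  1.000e-04  2.107e-01] [ 0.     -0.0004 -0.0004]
```

The slot axis agrees with the cassette axis (lateral difference about 0.3 mm, yaw 22.7°). I'll lower to just over the tray and slide in.

```bash
python3 -m jog '0 0.001 0.05 0 0 0 0; 0 0.001 0.11 0 0 0 0; 0 0.001 0.16 0 0 0 0; 0 0.001 0.2 0 0 0 0; 0 0.001 0.21 0 0 0 0' && python3 -m jog '0.02 0 0 0 0 0 0; 0.07 0 0 0 0 0 0; 0.12 0 0 0 0 0 0; 0.16 0 0 0 0 0 0; 0.18 0 0 0 0 0 0'; python3 - <<'E'
from h import *
im,d,P,c=shot("wrist","w5.png")
E
```

```text
time_s: 9.5
tcp_pos: [0.408, 0.1858, 0.1982]
eef_rot: [-3.141, 0.002, 0.395]
force: [-0.6, 0.2, -2.5]
finger_gap: 0.0233
time_s: 10.0
tcp_pos: [0.4757, 0.214, 0.2007]
eef_rot: [3.141, -0.003, 0.395]
force: [0.6, 0.4, -2.2]
finger_gap: 0.023
```

View pics/w5.png

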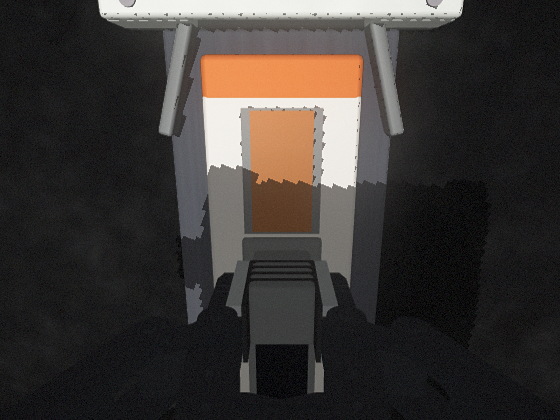

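The orange cap (202–362) is centred between the guide tops (181, 375) and under the roof (100–462). Continuing in.

```bash
python3 -m jog '0.02 0 0 0 0 0 0; 0.05 0 0.001 0 0 0 0; 0.08 0 0.002 0 0 0 0; 0.1 0 0.002 0 0 0 0; 0.11 0 0.002 0 0 0 0' && python3 -m jog '0.003 0 0 0 0 0 0; 0.006 0 0 0 0 0 0; 0.009 0 0 0 0 0 0; 0.012 0 0 0 0 0 0; 0.012 0 0 0 0 0 0'
```

```text
time_s: 10.55
tcp_pos: [0.5153, 0.2305, 0.1988]
eef_rot: [-3.142, -0.0, 0.394]
force: [-0.1, 0.7, -2.0]
finger_gap: 0.0232
time_s: 11.05
tcp_pos: [0.519, 0.2321, 0.1989]
eef_rot: [-3.142, -0.0, 0.394]
force: [-0.9, -0.4, -2.0]
finger_gap: 0.0229
```

```bash
python3 -m jog '0 0 0.002 0 0 0 0; 0.003 0 0.003 0 0 0 0; 0.006 0 0.003 0 0 0 0; 0.009 0 0.003 0 0 0 0; 0.009 0 0.003 0 0 0 0' && python3 -m jog '0.002 0 0 0 0 0 0; 0.004 0 0 0 0 0 0; 0.006 0 0 0 0 0 0; 0.006 0 0 0 0 0 0; 0.006 0 0 0 0 0 0'
```

```text
time_s: 11.55
tcp_pos: [0.5225, 0.2335, 0.1977]
eef_rot: [-3.142, -0.0, 0.394]
force: [-0.6, -0.6, -1.8]
finger_gap: 0.023
time_s: 12.05
tcp_pos: [0.5245, 0.2344, 0.1977]
eef_rot: [-3.142, -0.0, 0.394]
force: [-0.9, 0.3, -1.8]
finger_gap: 0.0231
```

```bash
python3 -m jog '0.002 0 0.001 0 0 0 0; 0.004 0 0.001 0 0 0 0; 0.004 0 0.001 0 0 0 0; 0.005 0 0.001 0 0 0 0; 0.005 0 0.001 0 0 0 0' ; python3 -m jog '0.002 0 0.001 0 0 0 0; 0.002 0 0.001 0 0 0 0; 0.004 0 0.001 0 0 0 0; 0.004 0 0.001 0 0 0 0; 0.004 0 0.001 0 0 0 0'
```

```text
time_s: 12.55
tcp_pos: [0.5255, 0.2348, 0.1972]
eef_rot: [-3.141, 0.004, 0.395]
force: [-7.7, -4.4, 3.1]
finger_gap: 0.0231
time_s: 13.05
tcp_pos: [0.526, 0.235, 0.1971]
eef_rot: [-3.141, 0.007, 0.395]
force: [-15.7, -8.4, 13.5]
finger_gap: 0.0228
```

Contact with the stop shows as 18 N along the slot with the arm stalled. Now I'll release.

```bash
python3 -m jog '0 0 -0.002 0 0 0 0; 0 0 -0.002 0 0 0 0.4; 0 0 -0.002 0 0 0 0.7; 0 0 -0.002 0 0 0 1; 0 0 -0.002 0 0 0 1' ; python3 -m jog '0 0 0 0 0 0 1; 0 0 -0.1 0 0 0 1; 0 0 -0.2 0 0 0 1; 0 0 -0.3 0 0 0 1; 0 0 -0.4 0 0 0 1'; python3 -m jog '-0.1 0 0 0 0 0 1; -0.2 0 0 0 0 0 1; -0.25 0 0 0 0 0 1; -0.25 0 0 0 0 0 1; -0.25 0 0 0 0 0 1'; python3 - <<'E'
from h import *
im,d,P,c=shot("wrist","w6.png")
a=np.radians(22.7);u=np.array([np.cos(a),np.sin(a)]);n=np.array([-u[1],u[0]])
ok=d>0
def rect(lo,hi,nm,k=300):
    l=cv2.connectedComponentsWithStats((ok&(P[...,2]>lo)&(P[...,2]<hi)).astype(np.uint8))
    for i in range(1,l[0]):
        if l[2][i,4]>k:
            q=P[l[1]==i];L=(q[:,:2].mean(0)-[.6338,.2802])@n
            if abs(L)>.07: continue
            X=(q[:,:2]-[.6338,.2802])@u*1000+71; r=cv2.minAreaRect((q[:,:2]*1000).astype(np.float32));print(nm,np.round(r[0],1),np.round(r[1],1),round(r[2],1),np.median(q[:,2]).round(4),"reader x",np.percentile(X,[.5,50,99.5]).round(1))
rect(.012,.022,"plate");rect(.023,.032,"roof");rect(.034,.046,"housing");rect(.047,.06,"post")
E
```

```text
time_s: 13.55
tcp_pos: [0.528, 0.2358, 0.1978]
eef_rot: [-3.142, -0.001, 0.394]
force: [0.6, -0.2, 0.3]
finger_gap: 0.0762
time_s: 14.05
tcp_pos: [0.5277, 0.2357, 0.3594]
eef_rot: [-3.142, -0.0, 0.394]
force: [0.2, -1.0, -0.2]
finger_gap: 0.0852
time_s: 14.55
tcp_pos: [0.4359, 0.1974, 0.3581]
eef_rot: [3.141, -0.001, 0.394]
force: [0.4, 0.7, -0.5]
finger_gap: 0.0852
plate [533.8 283.5] [40.9  6.5] 7.0 0.0156 reader x [-39.8 -19.6  -1.1]
plate [505.3 225.9] [135.   62.2] 22.6 0.0162 reader x [-135.4  -68.1   -1.6]
plate [566.2 206.1] [41.   6.5] 37.9 0.0157 reader x [-39.7 -19.9  -1.3]
post [525.4 234.5] [24.2 23.6] 23.5 0.0508 reader x [-58.6 -46.8 -34.7]
```

View pics/w6.png

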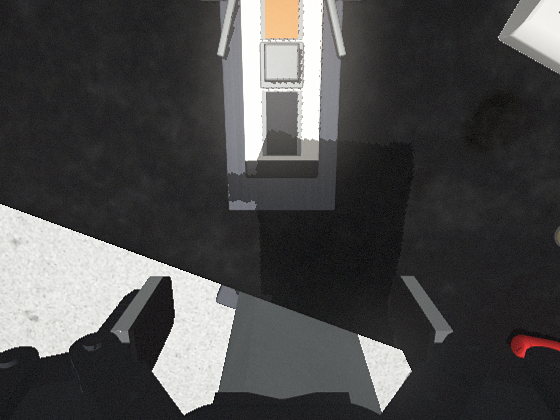

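The view shows the black end outward (282,168), the orange label toward the slot and the cassette flat. As a depth check I'll measure from the black end to the tray's front edge, which should be 32 mm when home, and also check the top and side views.

```bash
python3 - <<'E'
from h import *
a=np.radians(22.65);u=np.array([np.cos(a),np.sin(a)]);n=np.array([-u[1],u[0]])
for k in range(2):
    im,d,P,c=shot("wrist")
    X=(P[...,:2]-[.6338,.2802])@u*1000+71;L=(P[...,:2]-[.6338,.2802])@n*1000
    z=P[...,2]*1000;ok=(d>0)
    for l0 in(-25,-15,-5,5,15,25):
        s=ok&(np.abs(L-l0)<4)&(X<-100)
        pl=s&(z>13)&(z<20);tr=s&(z>3)&(z<9)
        print(l0,"plate end",X[pl].min().round(1) if pl.any() else None,"tray front",np.percentile(X[tr],1).round(1) if tr.any() else None)
    q=P[ok&(z>12)&(z<20)&(np.abs(L)<29)&(X<-5)&(X>-135)];A=np.c_[q[:,:2]-q[:,:2].mean(0),np.ones(len(q))];f=np.linalg.lstsq(A,q[:,2],rcond=None)[0];print("slope",f[:2]@u,f[:2]@n,f[2])
t,_,_,_=shot("top","t2.png");s,_,_,_=shot("side","s2.png")
cv2.imwrite("pics/ts.png",np.hstack([cv2.resize(t[120:300,100:280],(400,400)),cv2.resize(s[100:280,180:360],(400,400))])[...,::-1])
E
```

```text
-25 plate end -136.6 tray front -167.3
-15 plate end -136.6 tray front -167.2
-5 plate end -136.6 tray front -168.3
5 plate end -136.6 tray front -168.4
15 plate end -136.6 tray front -168.2
25 plate end -136.5 tray front -168.2
slope 0.003018059128798032 -0.0011290695472118317 0.01632058027716092
-25 plate end -136.6 tray front -168.4
-15 plate end -136.6 tray front -168.3
-5 plate end -136.6 tray front -168.1
5 plate end -136.5 tray front -168.0
15 plate end -136.6 tray front -168.1
25 plate end -136.5 tray front -168.2
slope 0.0028021438940608423 -0.0013953434116424517 0.016313288212723633
```

View pics/ts.png

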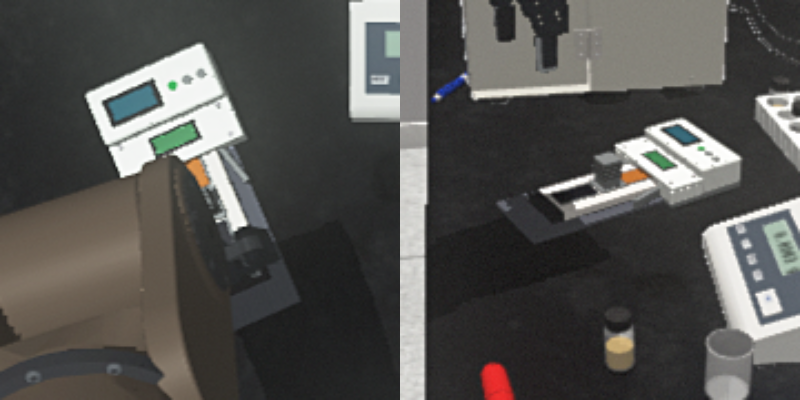

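The views agree. The black-end to tray-front distance is 31.6–31.8 mm against 32 mm nominal, and the plate is flat and undisturbed. Handing in.

```bash
python3 -c "
from cell import bot
s=bot.state();print(s['time_s'],s['force'],s['finger_gap']);print(bot.sign_off())"
```

```text
14.8 [ 0.32596962  0.19574755 -0.05906332] 0.08546803444705814
the job is handed in; nothing more can be done
None
```

The cassette is back in the reader with its orange end in the slot, and I handed the job in at 14.8 s. I gripped it by the post, drew it straight out, lifted it and turned it half round in the air. I then lowered it to the tray, slid it in until the arm stalled at about 18 N along the slot, let go and backed the arm away.

**Last checks, after release:**
- **Pushed home:** the black end lies about 31.6–31.8 mm from the tray's front edge, against 32 mm nominal. I take it as fully home within measuring error. The post read 46.7 mm in front of the mouth rather than 48 mm. The tray's front edge read 168 mm instead of 170 mm, so I put that down to a shift in my reader estimate.
- **Lying flat:** the plate's slope is under 0.3°, its yaw matches the slot, and the grip is upward.
- **Clear of the robot:** the fingers are open, the arm is away from everything, and the measured force is near zero.
- **Other things on the worktop:** I moved nothing near them. In the last pictures the beaker and vial stand upright and part of the screwdriver shows. I did not remeasure their positions, and the slide box was out of view.

I did not make a second confirming push on the cassette.

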